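Load an engraving block through the sprung flap of its holder

ROBOT

A 6-joint arm with a two-finger parallel gripper is mounted at the origin on the work surface. World frame = base frame: x ahead of the robot, y to its left, z up, the work surface at z = 0. Lengths are in m, angles in rad, forces in N, time in s.
With the tool pointing down it reaches from about 0.375 to 0.975 m from the base axis. Payload 3.8 kg.
Tool frame: the origin (TCP) lies at the very end of the fingers, on their centre line; the grasp point (between the pads) lies 19 mm behind it (bot.pinch_z is the distance from the TCP to the grasp point, in m); x points along the fingers, y is the direction in which the jaws open and shut, and the axes are right-handed (so a half turn about x gives the same grasp; the last joint's range is limited). The gripper opens to 85 mm and grips with 20 to 120 N. Pads are 22 mm wide; open, the fingers measure 114 mm over their backs; the gripper's body (76 mm by 85 mm) begins 54 mm behind the grasp point. The pads swing forward as they close: fully open they stand 13 mm farther back than shut.
Start: joints at [-1.184, 0.264, 1.604, -0, 1.274, -0.037], TCP at [0.278, -0.615, 0.203] pointing down, gripper open.
Joint ranges: [-2.63, 2.63], [-0.94, 2.18], [0.31, 2.57], [-1.31, 4.45], [0, 2.66], [-2.55, 2.55]. Speed limits (rad/s): [2.57, 2.57, 3.14, 3.14, 3.14, 3.14].

INTERFACE

Orientations are given as a rotation vector (axis times angle).
In Python, from workcell import monitor, imaging, finish_job, bot gives the robot as it stands.
- The arm moves only by the tool jog_arm, never from a script. Its argument "rows" is a list of rows, each a list of 7 numbers: the shift along the tool's x, y, z in m, then the turn, a rotation vector about the tool's x, y, z in rad, then the opening in per cent of the stroke, from 0 (shut) to 100 (fully open). A call has 1 to 20 rows; each row is the pose to reach, as a shift and turn from the pose measured when the call began, along the tool's axes at that moment; what a row does not reach only later rows make up. A row lasts 1/10 s, in which the tool goes at most 50 mm and 8.59 degrees, less where a joint would pass 70% of its speed; a pose out of reach is approached as far as the arm can. A call with a gripper value outside its range is refused whole. The fingers move at their own pace and stop on an object; "force" is the grip in N (left out, the last holds). Time passes only in rows, so rows that repeat a pose let the fingers close. It gives the time, the measured TCP pose, the force and the opening at its end, in the units of the state.
- monitor.read_state(): the state, without advancing time (a new reading comes with each control period).
- imaging.read_camera(name): name is "scene" or "top" or "wrist"; returns the picture (420x560x3 uint8, blue, green, red); there is no depth.
- imaging.camera_params(name): a dict with "fx", "fy", "cx", "cy" (pixels), "k1" (the pictures are not rectified: a ray, as slopes to the right and down, at radius r is drawn at 1 + k1 r^2 times it, then the intrinsics apply), "T" (4x4, takes a point from camera to world coordinates); the wrist camera has in their place "T_tool_cam" (4x4, takes a point from camera to tool coordinates, whose origin is the TCP and whose axes are the tool frame's). Camera axes: x right, y down, z forward; pixel columns grow to the right and rows downward; lengths in m; the calibration is good to about 2 mm. A picture is of the moment at which its call begins: read the wrist's pose just before it. camera_params takes no time and is no camera call.
- finish_job(): hands the job in, once; it reports no verdict.
The state is a dict: "time": time; "q": joint angles; "joint_vel": joint speeds; "joint_torque": joint torques, N m; "tool_pos": TCP position; "tcp_rot": TCP orientation; "wrist_force": force on the tool from outside, world axes, zero at the start; "torque": the same for the moment, N m; "width": opening from 0.0 (shut) to 1.0 (fully open).
Only numpy, scipy, OpenCV 4.12 (cv2) and the standard library are available. Lean on these libraries where they do the work, as an engineer would, in place of code of your own. Each camera call takes 0.05 s, during which the arm holds its last target. There are 200 camera calls.

TASK

Pick up the small rectangular wooden block with the brass plate (not the round one, not the bigger one), lay it flat in the open end of the engraving holder's lane, and push it along the lane through the sprung one-way flap against the sprung stop until the flap swings shut behind it, then let go so that it stays clamped between the flap and the stop. Push steadily and do not ram the stop, keep the brass upward, and leave the other things on the bench where they are.

Things in the scene. Friction and masses are not known exactly. Their poses are not given: they have to be found in the camera images.
- block: The block to load: pale wood with a brass plate on top, 60 mm long (its x) x 36 mm wide (its y) x 48 mm high, about 0.2 kg. Origin at the centre of its underside, z up through the brass plate. Either end may go first.
- holder: Engraving holder, fixed on the bench, place and heading vary: dark steel base plate 290 (x) x 110 (y) x 10 mm high, origin at the centre of its underside. The lane runs along its +x on y = 0; blocks slide on the plate's top (z = 10 mm). On the plate: the entry guides and, beyond them, the flap-and-stop unit. A block pressed down while it is pushed drags heavily.
- entry (a point): Middle of the lane's open entry, on the plate's top, at holder x = -97 mm; axes as the holder's. Two low steel guides stand beside it, 46 mm apart, 8 mm thick, 14 mm high, from holder x = -130 to -78 mm. Lay the block here, its length along x.
- snap (a point): Point on the plate's top, on the lane's line at holder x = +50 mm: where the block's CENTRE must be pushed for the flap to snap shut, if the unit stood mid-range. But the whole unit (mouth, flap, stop) is clamped up to 18 mm nearer or farther along x, differently each time and NOT reported: feel for it or see it. Flap and stop both shift by the same amount.
- mouth (a point): Flared mouth of the unit, on the plate's top, at holder x = -60 mm (mid-range, +-18 mm as above). It leads into a channel 40 mm wide, walls 14 mm high. Of the unit, only the stop plate (29 mm) and the end block behind it (34 mm, at the far end) stand more than 15 mm above the plate: fingers holding the block 18 mm or more above the plate pass over the rest.
- flap (a joint): Angle (rad) of the sprung brass one-way flap, 50 mm long, 5 mm thick, 14 mm high, on an upright pivot beside the channel's left (+y) wall, 80 mm before the snap point. 0 = shut: it slants forward into the channel, 33 degrees off the wall. A block pushed along +x swings it outward to about 0.3 (limit 0.5; 2 to 3 N); it springs shut behind the block. It cannot swing towards the entry.
- stop (a joint): How far (m) the sprung stop plate at the channel's end is pushed in along +x: 0 = free, 0.0128 = hard end. It resists with 2 N at first and 0.5 N more per mm. The flap snaps shut at about 0.010 (7 N). On letting go the stop pushes the block back some 6 mm on to the flap's tip, so about 0.004 remains. More than 14 N on it is ramming.
- long_block: The bigger block of the same make, 95 x 50 x 48 mm, too wide for the lane. Leave alone. Origin at the centre of its underside.
- puck: Round block of the same make, 52 mm across, 48 mm high. Leave alone. Origin at the centre of its underside.
- hammer: Small hammer, 240 mm long, lying on the bench. Leave alone.
- punch0: Square steel punch, 8 mm thick, about 125 mm long, lying on the bench. Leave alone.
- punch1: Another such steel punch. Leave alone.
- dish: Brass bowl, 120 mm across, 30 mm high. Leave alone.
- tub: White plastic tub, 90 mm across, 90 mm high. Leave alone.
There are look-alikes about, which are no part of the job. What is shaped like the block but pink is not meant.

How it is judged:
By the outcome, as a careful person would: the job done as asked, in the order asked, and still so for the second after the job is handed in, with the robot touching nothing.
It also fails if it takes over 64 s, if anything falls off the work surface, if the arm or the gripper's body presses on something with over 40 N, if the wrist force passes 120 N, or if a joint passes its speed limit or range.

## Working session

There is one attempt and no reset: what is moved stays moved. The work goes in short steps, Python scripts to look and compute and a tool call to move; the robot and the scene stay as the last step left them, time stands still between calls to the robot, and variables do not carry over. Pictures are saved under pics/ and viewed, about 8 in all and at most 12, crops included, and the job is handed in when it is done.

Besides the shell and the picture viewer there is one more tool, called after "Request:" in YAML: its name, and indented under it one key for each argument. jog_arm: Moves the arm, as the interface text tells. Its arguments: {"type":"object","properties":{"rows":{"type":"array","items":{"type":"array","items":{"type":"number"}}},"force":{"type":"number"}},"required":["rows"]}

```bash
mkdir -p pics; ls; cat > h.py <<'E'
import numpy as np, cv2
from workcell import monitor, imaging, finish_job, bot
from scipy.spatial.transform import Rotation as R
def ray(p,uv):
    d=((uv[0]-p['cx'])/p['fx'],(uv[1]-p['cy'])/p['fy'])
    u=np.array(d)
    for _ in range(20): u=np.array(d)/(1+p['k1']*(u@u))
    return np.array([u[0],u[1],1.])
def toplane(p,T,uv,z):
    d=T[:3,:3]@ray(p,uv); o=T[:3,3]
    return o+d*(z-o[2])/d[2]
def project(p,T,X):
    c=np.linalg.inv(T)@np.append(X,1); u=c[:2]/c[2]; u=u*(1+p['k1']*(u@u))
    return np.array([u[0]*p['fx']+p['cx'],u[1]*p['fy']+p['cy']])
def tool():
    s=monitor.read_state(); T=np.eye(4); T[:3,:3]=R.from_rotvec(s['tcp_rot']).as_matrix(); T[:3,3]=s['tool_pos']; return T,s
E
python3 - <<'E'
from h import *
for n in('top','scene'):
    im=imaging.read_camera(n); cv2.imwrite(f'pics/{n}0.png',im)
    p=imaging.camera_params(n); print(n,p['fx'],p['cx'],p['cy'],p['k1'],np.round(p['T'],3).tolist())
cv2.imwrite('pics/top0b.png',cv2.resize(cv2.imread('pics/top0.png'),(800,600),interpolation=cv2.INTER_CUBIC))
T,s=tool();print(np.round(T,3));print(imaging.camera_params('wrist'),bot.pinch_z)
E
```

```text
pics
top 470.3618864236842 281.5657696148381 213.13368337702838 0.0521463260219871 [[-0.029, -0.995, 0.096, 0.472], [-0.999, 0.028, -0.018, 0.065], [0.015, -0.096, -0.995, 1.287], [0.0, 0.0, 0.0, 1.0]]
scene 449.9649935672117 282.1179775611668 206.26121486810663 0.006220750766913705 [[-0.136, 0.546, -0.826, 1.497], [0.991, 0.079, -0.111, 0.162], [0.005, -0.834, -0.552, 0.653], [0.0, 0.0, 0.0, 1.0]]
[[-0.001  0.411 -0.912  0.277]
 [ 0.002 -0.912 -0.411 -0.615]
 [-1.    -0.002 -0.     0.202]
 [ 0.     0.     0.     1.   ]]
{'fx': 338.37374509382664, 'fy': 338.37374509382664, 'cx': 280.88710470988565, 'cy': 213.86055631252015, 'k1': 0.003949772151449409, 'T_tool_cam': array([[ 1.29075481e-03, -3.22037045e-01,  9.46726188e-01,
        -1.71203076e-01],
       [ 9.99998495e-01,  1.51334631e-03, -8.48607874e-04,
        -4.69760973e-04],
       [-1.15944141e-03,  9.46725859e-01,  3.22038513e-01,
        -8.37474882e-02],
       [ 0.00000000e+00,  0.00000000e+00,  0.00000000e+00,
         1.00000000e+00]])} 0.0187
```

View pics/top0b.png

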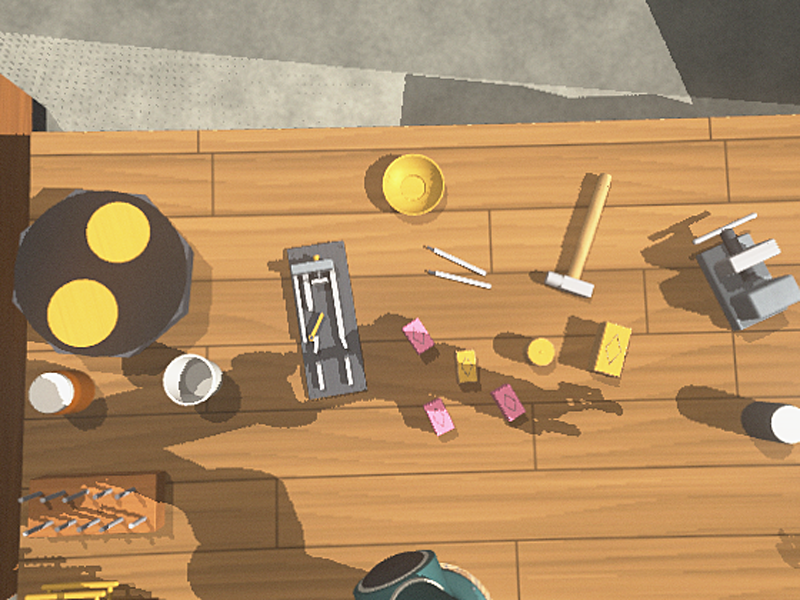

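View pics/scene0.png

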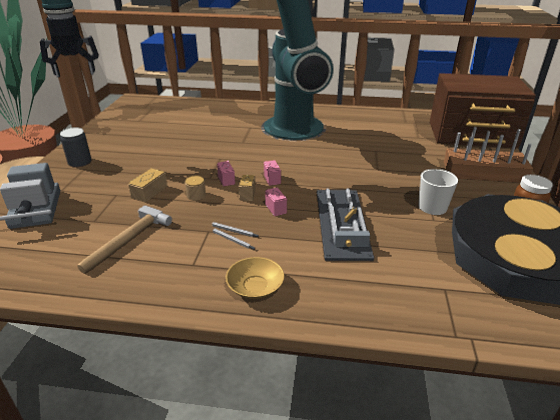

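The top view at 800x600 shows these candidates:
- Wood and brass block at (466,365): small, rectangular and not pink, so it fits the description.
- Pink look-alikes at (418,335), (439,417) and (508,403).
- Puck at (541,351).
- Long block at (612,349).

The holder is at (325,318). Its open end with the guides is at (333,375), the flap at (318,326) and the stop at (314,268). I'll confirm the block in an enlarged crop and measure.

```bash
python3 - <<'E'
from h import *
im=cv2.imread('pics/top0.png'); p=imaging.camera_params('top'); T=np.array(p['T'])
a=cv2.resize(im[160:290,190:265],None,fx=4.6,fy=4.6,interpolation=cv2.INTER_CUBIC)
b=cv2.resize(im[210:310,275:360],None,fx=5,fy=5,interpolation=cv2.INTER_CUBIC)
c=np.zeros((600,a.shape[1]+b.shape[1],3),np.uint8); c[:a.shape[0],:a.shape[1]]=a[:600]; c[:b.shape[0],a.shape[1]:]=b
print(c.shape,a.shape)
cv2.imwrite('pics/crop1.png',c[:, :800])
hsv=cv2.cvtColor(im,cv2.COLOR_BGR2HSV)
print(hsv[250:262,318:336:3].tolist()[::4])
# dark grey plate: low sat
m=((hsv[...,1]<70)).astype(np.uint8); m[:,:190]=0;m[:,265:]=0;m[:160]=0;m[290:]=0
m=cv2.morphologyEx(m,cv2.MORPH_CLOSE,np.ones((9,9)))
cs=max(cv2.findContours(m,0,2)[0],key=cv2.contourArea); bx=cv2.boxPoints(cv2.minAreaRect(cs)); 
W=np.array([toplane(p,T,q,0.01) for q in bx]); print(bx,W.round(4).tolist(),np.linalg.norm(W[0]-W[1]),np.linalg.norm(W[1]-W[2]))
m=((hsv[...,0]>18)&(hsv[...,0]<32)&(hsv[...,1]>120)).astype(np.uint8)
for q in cv2.findContours(m[220:290,300:350].copy(),0,2)[0]:
    if cv2.contourArea(q)>30:
        r=cv2.minAreaRect(q+np.array([300,220])); print(r,toplane(p,T,r[0],.048))
E
```

```text
(600, 770, 3) (598, 345, 3)
[[[15, 124, 107], [26, 157, 250], [26, 156, 248], [25, 134, 246], [26, 155, 246], [14, 139, 184]], [[15, 114, 119], [19, 167, 191], [22, 128, 245], [24, 162, 252], [22, 159, 250], [15, 139, 165]], [[16, 126, 125], [19, 168, 208], [18, 144, 149], [19, 161, 198], [20, 163, 193], [16, 125, 126]]]
[[200.45305 173.6134 ]
 [240.938   167.58374]
 [256.65234 273.09436]
 [216.1674  279.12402]] [[0.7099, 0.2611, 0.01], [0.7239, 0.1502, 0.01], [0.4351, 0.114, 0.01], [0.4224, 0.2227, 0.01]] 0.11175325319951393 0.29108129462461846
((326.3852233886719, 255.6634521484375), (21.4581298828125, 12.163766860961914), 86.42366790771484) [ 0.4761347  -0.07134993  0.048     ]
```

View pics/crop1.png

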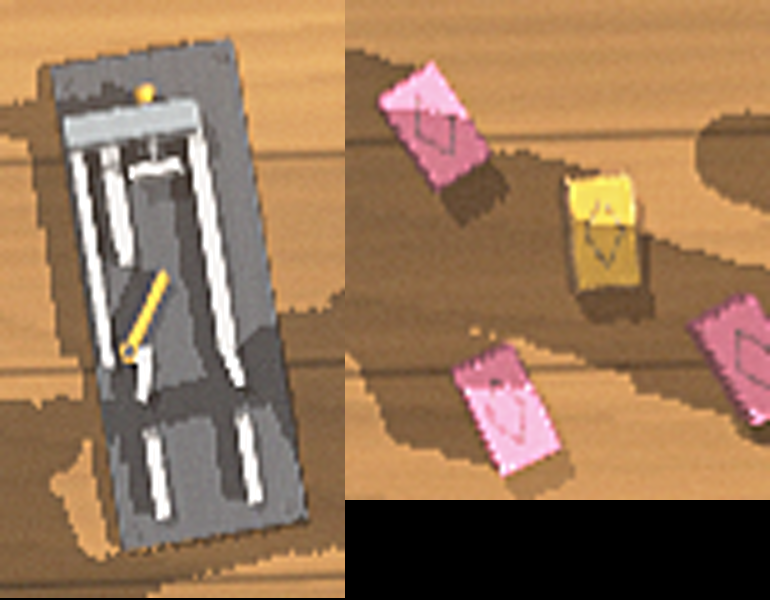

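The crop confirms it: the yellow wood and brass block is at original pixel (326,255) and measures about 57x32 mm, and its three rectangular neighbours are pink. The holder measures 291x112 mm, as it should. I'll move above the block.

Request:
jog_arm:
  rows:
    - [0,-0.414,-0.405,0.389,0,0,100]
    - [0,-0.414,-0.405,0.389,0,0,100]
    - [0,-0.414,-0.405,0.389,0,0,100]
    - [0,-0.414,-0.405,0.389,0,0,100]
    - [0,-0.414,-0.405,0.389,0,0,100]
    - [0,-0.414,-0.405,0.389,0,0,100]
    - [0,-0.414,-0.405,0.389,0,0,100]
    - [0,-0.414,-0.405,0.389,0,0,100]
    - [0,-0.414,-0.405,0.389,0,0,100]
    - [0,-0.414,-0.405,0.389,0,0,100]
    - [0,-0.414,-0.405,0.389,0,0,100]
    - [0,-0.414,-0.405,0.389,0,0,100]
    - [0,-0.414,-0.405,0.389,0,0,100]
    - [0,-0.414,-0.405,0.389,0,0,100]
    - [0,-0.414,-0.405,0.389,0,0,100]
    - [0,-0.414,-0.405,0.389,0,0,100]

```text
time: 1.7
tool_pos: [0.4758, -0.0718, 0.2025]
tcp_rot: [2.204, 0.038, -2.207]
wrist_force: [0.3, -0.4, -0.1]
width: 1.001
```

```bash
python3 - <<'E'
from h import *
T,s=tool(); im=imaging.read_camera('wrist'); cv2.imwrite('pics/w1.png',im)
p=imaging.camera_params('wrist'); Tc=T@p['T_tool_cam']
print(s['time'],T.round(4).tolist(),s['wrist_force'])
c0=project(p,Tc,[.476,-.071,.048]);print(c0)
hsv=cv2.cvtColor(im,cv2.COLOR_BGR2HSV)
m=((hsv[...,0]>18)&(hsv[...,0]<32)&(hsv[...,1]>110)).astype(np.uint8)
for q in cv2.findContours(m,0,2)[0]:
    if cv2.contourArea(q)>300:
        r=cv2.minAreaRect(q); bx=cv2.boxPoints(r); W=np.array([toplane(p,Tc,u,.048) for u in bx])[:,:2]
        print(r,W.mean(0).round(4),[np.linalg.norm(W[i]-W[i-1]).round(4) for i in range(4)],[np.degrees(np.arctan2(*(W[i]-W[i-1])[::-1])).round(1) for i in range(4)])
        cv2.drawContours(im,[bx.astype(int)],0,(0,255,0),1)
cv2.imwrite('pics/w1m.png',im)
# holder features in top view
p=imaging.camera_params('top'); T=np.array(p['T']); a=np.radians(7.4); o=np.array([.5728,.187])
for n,u,z in(('pivot',(128,352),.024),('stop',(155,172),.039),('guideL0',(163,520),.024),('guideL1',(150,428),.024),('guideR0',(257,502),.024),('guideR1',(244,412),.024)):
    w=toplane(p,T,(u[0]/4.6+190-.4,u[1]/4.6+160-.4),z)[:2]-o
    print(n,(w@[np.cos(a),np.sin(a)]).round(4),(w@[-np.sin(a),np.cos(a)]).round(4))
E
```

```text
1.7 [[-0.0012, 0.033, -0.9995, 0.4758], [0.0017, -0.9995, -0.033, -0.0718], [-1.0, -0.0017, 0.0011, 0.2025], [0.0, 0.0, 0.0, 1.0]] [ 0.29640583 -0.41536651 -0.10430458]
[281.37438666 187.24478438]
((281.0203857421875, 187.85667419433594), (54.46075439453125, 33.228675842285156), 88.63607025146484) [ 0.4746 -0.0707] [np.float64(0.0556), np.float64(0.0321), np.float64(0.0556), np.float64(0.0338)] [np.float64(2.4), np.float64(-86.6), np.float64(-175.8), np.float64(93.5)]
((423.5, 169.5), (49.0, 49.0), 90.0) [ 0.498  -0.2084] [np.float64(0.0485), np.float64(0.0464), np.float64(0.0487), np.float64(0.0486)] [np.float64(8.4), np.float64(-88.1), np.float64(-169.0), np.float64(92.0)]
((553.36474609375, 180.85977172851562), (42.20210647583008, 87.45951080322266), 31.561811447143555) [ 0.4902 -0.3367] [np.float64(0.0483), np.float64(0.0778), np.float64(0.0445), np.float64(0.08)] [np.float64(62.4), np.float64(-17.9), np.float64(-115.6), np.float64(164.6)]
pivot -0.032 0.0334
stop 0.0678 0.0012
guideL0 -0.1311 0.0274
guideL1 -0.0776 0.0271
guideR0 -0.1296 -0.0276
guideR1 -0.0771 -0.0279
```

View pics/w1m.png

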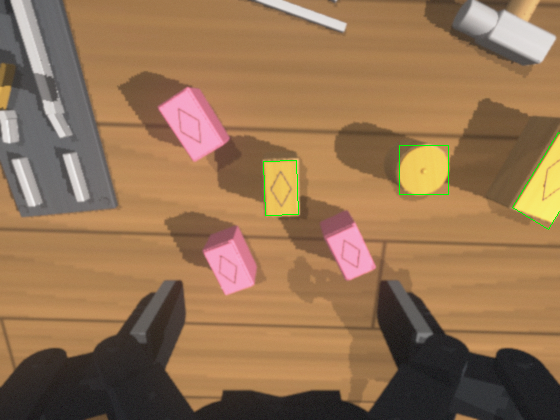

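The wrist view shows the block at (281,188), world (0.475,-0.071) with yaw about 3 deg. There is free room on both sides for the jaws. I'll descend and grip.

Request:
jog_arm:
  force: 50
  rows:
    - [0.04,-0.001,0.001,-0.024,0,0,65]
    - [0.08,-0.001,0.001,-0.024,0,0,65]
    - [0.12,-0.001,0.001,-0.024,0,0,65]
    - [0.15,-0.001,0.001,-0.024,0,0,65]
    - [0.17,-0.001,0.001,-0.024,0,0,65]
    - [0.18,-0.001,0.001,-0.024,0,0,65]
    - [0.181,-0.001,0.001,-0.024,0,0,65]
    - [0.181,-0.001,0.001,-0.024,0,0,60]
    - [0.181,-0.001,0.001,-0.024,0,0,0]
    - [0.181,-0.001,0.001,-0.024,0,0,0]
    - [0.181,-0.001,0.001,-0.024,0,0,0]
    - [0.181,-0.001,0.001,-0.024,0,0,0]
    - [0.181,-0.001,0.001,-0.024,0,0,0]
    - [0.181,-0.001,0.001,-0.024,0,0,0]
    - [0.181,-0.001,0.001,-0.024,0,0,0]

```text
time: 3.25
tool_pos: [0.4746, -0.0705, 0.0215]
tcp_rot: [2.192, 0.064, -2.195]
wrist_force: [-0.4, 0.0, -0.1]
width: 0.001
```

The fingers closed fully, so they don't have the block. I'll take a look.

```bash
python3 - <<'E'
from h import *
T,s=tool(); print(s['width'],s['wrist_force'],T[:3,3])
a=imaging.read_camera('wrist'); b=imaging.read_camera('scene')[120:280,140:350]; 
b=cv2.resize(b,None,fx=2,fy=2,interpolation=cv2.INTER_CUBIC)
c=np.zeros((740,560,3),np.uint8);c[:420]=a;c[420:740,:420]=b
cv2.imwrite('pics/w2.png',cv2.resize(c,(450,595)))
E
```

```text
0.0011603125323603571 [-0.41996128  0.0070816  -0.09514112] [ 0.47459361 -0.07048331  0.02152902]
```

View pics/w2.png

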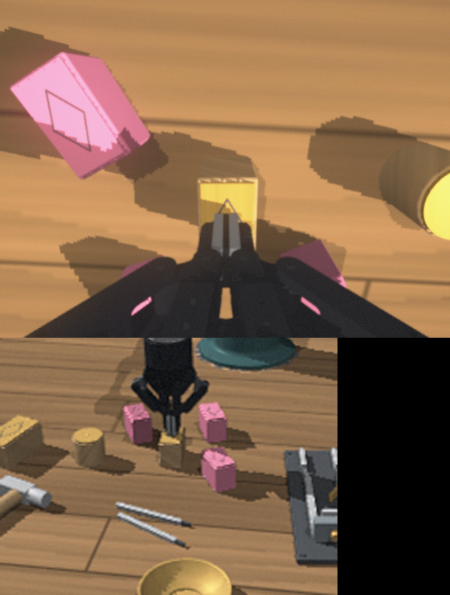

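```bash
python3 - <<'E'
from h import *
T,s=tool(); a=imaging.read_camera('wrist')
p=imaging.camera_params('wrist'); Tc=T@p['T_tool_cam']
for dx in(0,-.019,-.03,-.05): print(dx,project(p,Tc,(T@[dx,0,0,1])[:3]))
print(s['tool_pos'])
for u in((248,223),(320,223)):print([toplane(p,Tc,u,z).round(4).tolist() for z in(.048,.0)])
hsv=cv2.cvtColor(a,cv2.COLOR_BGR2HSV)
print('cam',Tc[:3,3])
cv2.imwrite('pics/w3.png',cv2.resize(a[190:420,180:390],None,fx=2.6,fy=2.6,interpolation=cv2.INTER_CUBIC))
t=imaging.read_camera('top');s=imaging.read_camera('scene');cv2.imwrite('pics/t3.png',t);cv2.imwrite('pics/s3.png',s)
x=np.hstack([cv2.resize(a[190:420,180:390],(546,598),interpolation=cv2.INTER_CUBIC)[:, 70:470],cv2.resize(s[140:230,210:270],(400,598),interpolation=cv2.INTER_CUBIC)]);cv2.imwrite('pics/w3.png',x)
E
```

```text
0 [282.33489751 256.58008723]
-0.019 [282.43452014 273.20164327]
-0.03 [282.50241895 284.52806352]
-0.05 [282.65152073 309.39405794]
[ 0.47458511 -0.07051558  0.02148638]
[[0.5035, -0.0531, 0.048], [0.4853, -0.049, 0.0]]
[[0.5054, -0.0859, 0.048], [0.4879, -0.0926, 0.0]]
cam [ 0.55814417 -0.06540921  0.19260392]
```

View pics/w3.png

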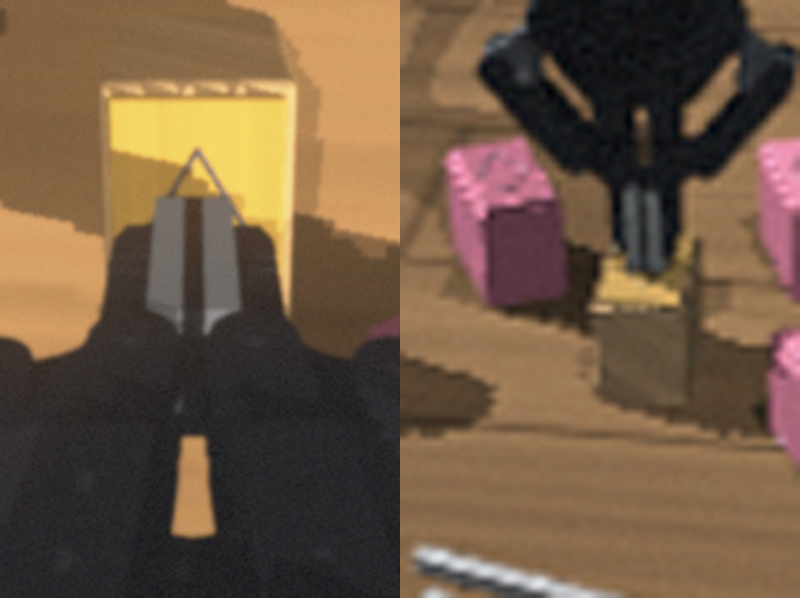

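```bash
python3 - <<'E'
from h import *
T,s=tool(); p=imaging.camera_params('scene'); S=np.array(p['T'])
for z in(.0215,.035,.048,.06): print(z,project(p,S,[.4746,-.0705,z]))
print('block top corners',[project(p,S,[.4746+a,-.0705+b,.048]).round(1).tolist() for a in(.03,-.03) for b in(.018,-.018)])
print('bottom front',[project(p,S,[.4746+.03,-.0705+b,0]).round(1).tolist() for b in(.018,-.018)])
print(bot, [x for x in dir(bot) if x[0]!='_'], s)
E
```

```text
0.0215 [247.64154048 187.82525421]
0.035 [247.45215519 183.53003388]
0.048 [247.26752923 179.34358867]
0.06 [247.09510562 175.43457843]
block top corners [[251.7, 185.5], [238.2, 184.5], [256.0, 174.4], [243.0, 173.4]]
bottom front [[252.3, 201.0], [239.1, 199.9]]
<Robot object at 0x7f875db67e00> ['MotionError', 'pinch_z'] {'time': 3.5, 'q': array([-2.00648427e-01,  9.03502379e-02,  2.17675478e+00,  1.97256268e-03,
        8.75975690e-01,  1.31209379e+00]), 'joint_vel': array([-0.00036573, -0.00151254, -0.001032  ,  0.0008314 , -0.00128888,
       -0.00068806]), 'joint_torque': array([ 3.91889203e-03, -3.45642328e+01, -2.94562805e+01,  6.47883877e-03,
        8.81012151e-03,  3.54299608e-06]), 'tool_pos': array([ 0.47460003, -0.07053544,  0.02148336]), 'tcp_rot': array([ 2.1922723 ,  0.06429033, -2.19469538]), 'wrist_force': array([-0.59260099, -0.26072697, -0.18714449]), 'torque': array([ 0.07248016,  0.0272895 , -0.01810032]), 'width': -0.0014493147158327134}
```

Three views agree. The closed fingertips sit on the block's top at z≈0.048 while the reported TCP is 0.0215, so the real tips are about 27 mm short of the reported TCP. The block hasn't moved. I'll lift, open, and go lower in gentle steps, keeping the reported TCP at or above the bench.

Request:
jog_arm:
  force: 50
  rows:
    - [-0.015,0,0,0,0,0,0]
    - [-0.015,0,0,0,0,0,65]
    - [-0.015,0,0,0,0,0,65]
    - [-0.015,0,0,0,0,0,65]
    - [-0.015,0,0,0,0,0,65]
    - [-0.015,0,0,0,0,0,65]
    - [-0.015,0,0,0,0,0,65]
    - [0.0,0,0,0,0,0,65]
    - [0.01,0,0,0,0,0,65]
    - [0.016,0,0,0,0,0,65]
    - [0.02,0,0,0,0,0,65]
    - [0.02,0,0,0,0,0,65]

```text
time: 4.7
tool_pos: [0.474, -0.0703, 0.0008]
tcp_rot: [2.191, 0.065, -2.196]
wrist_force: [-0.5, 0.9, -0.2]
width: 0.65
```

Request:
jog_arm:
  force: 50
  rows:
    - [0,0,0,0,0,0,0]
    - [0,0,0,0,0,0,0]
    - [0,0,0,0,0,0,0]
    - [0,0,0,0,0,0,0]
    - [0,0,0,0,0,0,0]
    - [0,0,0,0,0,0,0]
    - [0,0,0,0,0,0,0]

```text
time: 5.4
tool_pos: [0.4745, -0.0705, 0.0013]
tcp_rot: [2.192, 0.064, -2.195]
wrist_force: [-0.0, 0.6, 4.3]
width: 0.405
```

```bash
python3 - <<'E'
from h import *
T,s=tool(); print(s['width'],s['wrist_force'])
a=imaging.read_camera('wrist');s=imaging.read_camera('scene')
x=np.hstack([cv2.resize(a[190:420,180:390],(546,598),interpolation=cv2.INTER_CUBIC)[:, 70:470],cv2.resize(s[140:230,210:270],(400,598),interpolation=cv2.INTER_CUBIC)]);cv2.imwrite('pics/w4.png',x)
E
```

```text
0.40516205672000105 [-0.04235218  0.64582722  4.28133132]
```

View pics/w4.png

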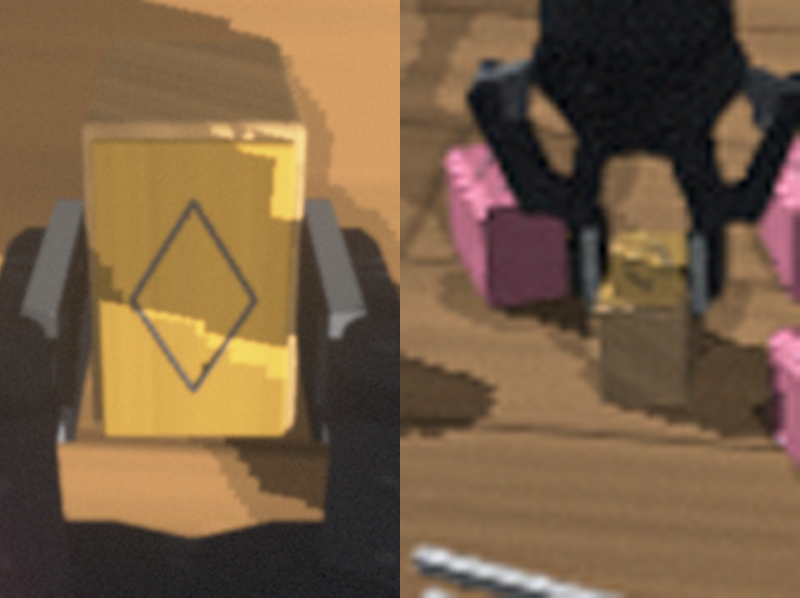

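The block is held (opening about 34 mm), but only by the tip ends of the pads. I'll regrip 10 mm deeper, which still leaves more than 18 mm clear under the tips.

Request:
jog_arm:
  force: 50
  rows:
    - [0,0,0,0,0,0,60]
    - [0,0,0,0,0,0,60]
    - [0,0,0,0,0,0,60]
    - [0.004,0,0,0,0,0,60]
    - [0.008,0,0,0,0,0,60]
    - [0.01,0,0,0,0,0,60]
    - [0.01,0,0,0,0,0,60]
    - [0.01,0,0,0,0,0,0]
    - [0.01,0,0,0,0,0,0]
    - [0.01,0,0,0,0,0,0]
    - [0.01,0,0,0,0,0,0]
    - [0.01,0,0,0,0,0,0]

```text
time: 6.7
tool_pos: [0.4747, -0.0705, -0.0086]
tcp_rot: [2.192, 0.064, -2.195]
wrist_force: [0.2, 0.5, -1.1]
width: 0.412
```

```bash
python3 - <<'E'
from h import *
T,s=tool(); print(s['width'],s['wrist_force'],T.round(4).tolist())
a=imaging.read_camera('wrist')
p=imaging.camera_params('wrist'); Tc=T@p['T_tool_cam']
hsv=cv2.cvtColor(a,cv2.COLOR_BGR2HSV)
m=((hsv[...,0]>18)&(hsv[...,0]<32)&(hsv[...,1]>110)).astype(np.uint8)
q=max(cv2.findContours(m[:,200:360].copy(),0,2)[0],key=cv2.contourArea); r=cv2.minAreaRect(q+np.array([200,0])); bx=cv2.boxPoints(r)
W=np.array([toplane(p,Tc,u,.048) for u in bx])[:,:2]; print(r,W.round(4).tolist(),W.mean(0))
E
```

```text
0.41226904322718705 [ 0.15235246  0.50191818 -1.07121158] [[-0.0012, 0.0568, -0.9984, 0.4747], [0.0018, -0.9984, -0.0568, -0.0705], [-1.0, -0.0018, 0.0011, -0.0086], [0.0, 0.0, 0.0, 1.0]]
((282.2267761230469, 314.4580993652344), (121.87283325195312, 85.03178405761719), 89.25594329833984) [[0.5024, -0.0526], [0.5047, -0.0842], [0.4479, -0.0905], [0.4451, -0.0543]] [ 0.47502267 -0.07040549]
```

The grip is good: opening 35 mm, block centred on and aligned with the tool, and TCP z of -0.0086 means the block's underside is at 0. I'll lift and carry it over the entry.

Request:
jog_arm:
  rows:
    - [-0.03,0,0,0,0,0,0]
    - [-0.06,0,0,0,0,0,0]
    - [-0.085,0,0,0,0,0,0]
    - [-0.085,-0.04,-0.003,-0.01,0,0,0]
    - [-0.085,-0.08,-0.006,-0.03,0,0,0]
    - [-0.085,-0.12,-0.008,-0.05,0,0,0]
    - [-0.085,-0.16,-0.01,-0.06,0,0,0]
    - [-0.085,-0.2,-0.013,-0.072,0,0,0]
    - [-0.085,-0.23,-0.015,-0.072,0,0,0]
    - [-0.085,-0.2445,-0.0158,-0.072,0,0,0]
    - [-0.085,-0.2445,-0.0158,-0.072,0,0,0]
    - [-0.085,-0.2445,-0.0158,-0.072,0,0,0]
    - [-0.085,-0.2445,-0.0158,-0.072,0,0,0]

```text
time: 8.05
tool_pos: [0.4763, 0.1731, 0.0765]
tcp_rot: [2.154, 0.139, -2.158]
wrist_force: [0.8, -0.2, -1.9]
width: 0.408
```

```bash
python3 - <<'E'
from h import *
T,s=tool(); print(s['width'],s['wrist_force'],T.round(4).tolist())
a=imaging.read_camera('wrist'); cv2.imwrite('pics/w5.png',a)
p=imaging.camera_params('wrist'); Tc=T@p['T_tool_cam']
b=a.copy(); o=np.array([.5728,.187]); t=np.radians(7.4); ex=np.array([np.cos(t),np.sin(t)]); ey=np.array([-ex[1],ex[0]])
for hx,hy,z in [(-.13,.023,.024),(-.078,.023,.024),(-.13,-.023,.024),(-.078,-.023,.024),(.145,.055,.01),(.145,-.055,.01),(-.145,-.055,.01),(-.145,.055,.01)]:
    u=project(p,Tc,np.append(o+hx*ex+hy*ey,z)); cv2.circle(b,tuple(int(v) for v in u),3,(0,0,255),1)
cv2.imwrite('pics/w5m.png',cv2.resize(b,(800,600)))
E
```

```text
0.407951363457171 [ 0.80771643 -0.15096472 -1.90094354] [[-0.0021, 0.1276, -0.9918, 0.4763], [0.001, -0.9918, -0.1276, 0.1731], [-1.0, -0.0013, 0.0019, 0.0765], [0.0, 0.0, 0.0, 1.0]]
```

View pics/w5m.png

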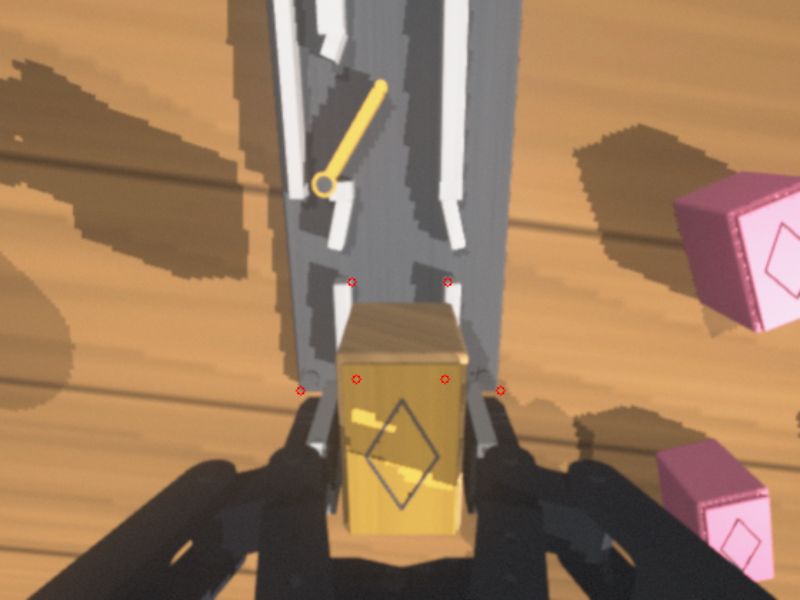

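The predicted guide and plate corners (red) fall on the real ones, with guide ends at (352,282) and (448,282), so the holder frame is good to about 1 mm. The flap pivot is at (323,184) and its tip at (381,86). I need to shift 1.4 mm left and then lower. I'll estimate the unit's shift and lower the block now.

```bash
python3 - <<'E'
from h import *
T,s=tool(); p=imaging.camera_params('wrist'); Tc=T@p['T_tool_cam']
o=np.array([.5728,.187]); t=np.radians(7.4); ex=np.array([np.cos(t),np.sin(t)]); ey=np.array([-ex[1],ex[0]])
for n,u in(('pivot',(323,184)),('tip',(381,86)),('mouthL',(338,248)),('mouthR',(458,248)),('wallR',(440,199)),('wallL',(354,182)),('guideL',(352,283)),('guideR',(446,283))):
    w=toplane(p,Tc,(u[0]*.7,u[1]*.7),.024)[:2]-o; print(n,round(w@ex,4),round(w@ey,4))
w=T[:2,3]-o;print('tcp',w@ex,w@ey)
E
```

```text
pivot -0.0322 0.0347
tip 0.0081 0.008
mouthL -0.0615 0.0292
mouthR -0.0615 -0.0271
wallR -0.0389 -0.0181
wallL -0.0314 0.0207
guideL -0.0786 0.0232
guideR -0.0786 -0.022
tcp -0.09733501054916306 -0.0013956549678279357
```

Request:
jog_arm:
  rows:
    - [0.02,-0.0014,0,0,0,0,0]
    - [0.04,-0.0014,0,0,0,0,0]
    - [0.055,-0.0014,0,0,0,0,0]
    - [0.065,-0.0014,0,0,0,0,0]
    - [0.07,-0.0014,0,0,0,0,0]
    - [0.073,-0.0014,0,0,0,0,0]
    - [0.074,-0.0014,0,0,0,0,0]
    - [0.074,-0.0014,0,0,0,0,0]

```text
time: 8.9
tool_pos: [0.4767, 0.1747, 0.003]
tcp_rot: [2.155, 0.139, -2.157]
wrist_force: [0.4, 0.3, -3.1]
width: 0.41
```

Request:
jog_arm:
  rows:
    - [0.0008,-0.0005,0,0,0,0,0]
    - [0.0016,-0.0005,0,0,0,0,0]
    - [0.002,-0.0005,0,0,0,0,0]
    - [0.002,-0.0005,0,0,0,0,0]
    - [0.002,-0.0005,0,0,0,0,0]

```text
time: 9.4
tool_pos: [0.4769, 0.1753, 0.0014]
tcp_rot: [2.156, 0.14, -2.157]
wrist_force: [-0.8, 0.4, -0.5]
width: 0.414
```

The block is touching the plate. I'll open briefly so it lies flat, then regrip.

Request:
jog_arm:
  force: 40
  rows:
    - [0,0,0,0,0,0,48]
    - [0,0,0,0,0,0,48]
    - [0,0,0,0,0,0,48]
    - [0,0,0,0,0,0,0]
    - [0,0,0,0,0,0,0]
    - [0,0,0,0,0,0,0]
    - [0,0,0,0,0,0,0]

```text
time: 10.1
tool_pos: [0.4774, 0.1754, 0.0017]
tcp_rot: [2.157, 0.14, -2.156]
wrist_force: [0.4, -0.1, 2.0]
width: 0.415
```

Request:
jog_arm:
  rows:
    - [-0.0004,0,-0.004,0,0,0,0]
    - [-0.0004,0,-0.01,0,0,0,0]
    - [-0.0004,0,-0.016,0,0,0,0]
    - [-0.0004,0,-0.022,0,0,0,0]
    - [-0.0004,0,-0.028,0,0,0,0]
    - [-0.0004,0,-0.034,0,0,0,0]
    - [-0.0004,0,-0.04,0,0,0,0]
    - [-0.0004,0,-0.046,0,0,0,0]
    - [-0.0004,0,-0.052,0,0,0,0]
    - [-0.0004,0,-0.058,0,0,0,0]
    - [-0.0004,0,-0.058,0,0,0,0]

```text
time: 11.2
tool_pos: [0.5357, 0.1826, 0.0021]
tcp_rot: [2.157, 0.139, -2.155]
wrist_force: [-0.1, -1.7, -1.8]
width: 0.414
```

```bash
cat >> h.py <<'E'
def st():
    T,s=tool(); o=np.array([.5728,.187]); t=np.radians(7.4); ex=np.array([np.cos(t),np.sin(t)]); ey=np.array([-ex[1],ex[0]])
    w=T[:2,3]-o; f=np.array(s['wrist_force']); h=-T[:2,2]
    print('t',s['time'],'hx',round(w@ex*1000,1),'hy',round(w@ey*1000,1),'z',round(T[2,3]*1000,1),'fx',round(f[:2]@ex,1),'fy',round(f[:2]@ey,1),'fz',round(f[2],1),'head',np.degrees(np.arctan2(h[1],h[0])).round(2),'tilt',np.degrees(T[2,1:3]).round(2),'w',round(s['width'],3))
E
python3 -c "from h import *; st()"
```

```text
t 11.2 hx -37.4 hy 0.5 z 2.1 fx -0.3 fy -1.6 fz -1.8 head 7.3 tilt [-0.08 -0.05] w 0.414
```

The block has cleared the mouth freely. Next I'll go through the flap, stopping just short of the stop.

Request:
jog_arm:
  rows:
    - [0,0,-0.004,0,0,0,0]
    - [0,0,-0.01,0,0,0,0]
    - [0,0,-0.016,0,0,0,0]
    - [0,0,-0.022,0,0,0,0]
    - [0,0,-0.028,0,0,0,0]
    - [0,0,-0.034,0,0,0,0]
    - [0,0,-0.04,0,0,0,0]
    - [0,0,-0.046,0,0,0,0]
    - [0,0,-0.052,0,0,0,0]
    - [0,0,-0.058,0,0,0,0]
    - [0,0,-0.064,0,0,0,0]
    - [0,0,-0.066,0,0,0,0]
    - [0,0,-0.066,0,0,0,0]

```text
time: 12.5
tool_pos: [0.6021, 0.1911, 0.0023]
tcp_rot: [2.159, 0.139, -2.154]
wrist_force: [1.2, -1.6, -2.6]
width: 0.414
```

```bash
python3 -c "from h import *; st()"
```

```text
t 12.5 hx 29.6 hy 0.3 z 2.3 fx 1.0 fy -1.7 fz -2.6 head 7.3 tilt [-0.08 -0.12] w 0.414
```

Request:
jog_arm:
  rows:
    - [0,0,-0.002,0,0,0,0]
    - [0,0,-0.004,0,0,0,0]
    - [0,0,-0.006,0,0,0,0]
    - [0,0,-0.008,0,0,0,0]
    - [0,0,-0.01,0,0,0,0]
    - [0,0,-0.012,0,0,0,0]
    - [0,0,-0.012,0,0,0,0]

```text
time: 13.2
tool_pos: [0.6132, 0.1925, 0.002]
tcp_rot: [2.157, 0.139, -2.156]
wrist_force: [-4.3, -0.9, -0.4]
width: 0.41
```

```bash
python3 -c "from h import *; st()"
```

```text
t 13.2 hx 40.8 hy 0.2 z 2.0 fx -4.4 fy -0.4 fz -0.4 head 7.3 tilt [-0.07 -0.02] w 0.41
```

Request:
jog_arm:
  rows:
    - [0,0,-0.001,0,0,0,0]
    - [0,0,-0.002,0,0,0,0]
    - [0,0,-0.003,0,0,0,0]
    - [0,0,-0.003,0,0,0,0]

```text
time: 13.6
tool_pos: [0.6153, 0.1928, 0.0019]
tcp_rot: [2.154, 0.139, -2.158]
wrist_force: [-5.3, -0.9, 0.7]
width: 0.413
```

```bash
python3 -c "from h import *; st()"
```

```text
t 13.6 hx 42.9 hy 0.2 z 1.9 fx -5.3 fy -0.2 fz 0.7 head 7.31 tilt [-0.07  0.09] w 0.413
```

The stop's force is rising as specified: 5.3 N, about 5 mm in. I'll continue in small steps.

Request:
jog_arm:
  rows:
    - [0,0,-0.001,0,0,0,0]
    - [0,0,-0.002,0,0,0,0]
    - [0,0,-0.003,0,0,0,0]
    - [0,0,-0.0035,0,0,0,0]
    - [0,0,-0.0035,0,0,0,0]

```text
time: 14.1
tool_pos: [0.6176, 0.1931, 0.0018]
tcp_rot: [2.152, 0.139, -2.16]
wrist_force: [-6.4, -1.5, 2.1]
width: 0.414
```

```bash
python3 - <<'E'
from h import *
st(); imaging.read_camera
a=imaging.read_camera('top'); cv2.imwrite('pics/t5.png',a); w=imaging.read_camera('wrist'); cv2.imwrite('pics/w6.png',w); s=imaging.read_camera('scene')
x=np.zeros((600,780,3),np.uint8); x[:,:380]=cv2.resize(a[165:285,190:266],(380,600),interpolation=cv2.INTER_CUBIC); x[:300,380:]=cv2.resize(w,(400,300)); x[300:,380:]=cv2.resize(s[180:267,290:406],(400,300),interpolation=cv2.INTER_CUBIC)
cv2.imwrite('pics/v6.png',x)
E
```

```text
t 14.1 hx 45.2 hy 0.3 z 1.8 fx -6.6 fy -0.7 fz 2.1 head 7.32 tilt [-0.06  0.22] w 0.414
```

View pics/v6.png

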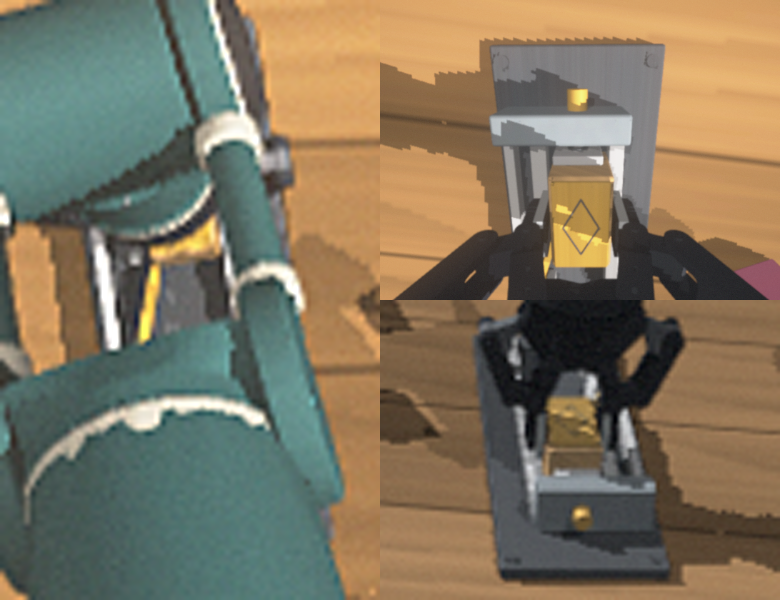

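The top view shows the flap still swung open beside the block's rear, with the brass line from (150,265) to (145,340). I'll push about 2 mm more, easing off the downward press slightly.

Request:
jog_arm:
  rows:
    - [-0.0004,0,-0.001,0,0,0,0]
    - [-0.0004,0,-0.002,0,0,0,0]
    - [-0.0004,0,-0.003,0,0,0,0]
    - [-0.0004,0,-0.003,0,0,0,0]

```text
time: 14.65
tool_pos: [0.619, 0.1933, 0.0019]
tcp_rot: [2.148, 0.138, -2.163]
wrist_force: [-8.0, -1.6, 1.5]
width: 0.418
```

```bash
cat > f.py <<'E'
from h import *
import sys
st(); a=imaging.read_camera('top'); b=cv2.imread('pics/t5.png'); cv2.imwrite(f'pics/{sys.argv[1]}.png',a)
hsv=cv2.cvtColor(a,cv2.COLOR_BGR2HSV)[205:240,208:240]
m=(hsv[...,0]>18)&(hsv[...,0]<32)&(hsv[...,1]>130)&(hsv[...,2]>100)
for i,r in enumerate(m):
    if r.any(): print(205+i,''.join('#' if v else '.' for v in r))
print('diff',np.abs(a[213:236,215:236].astype(int)-b[213:236,215:236]).mean())
E
python3 f.py t6
```

```text
t 14.65 hx 46.6 hy 0.3 z 1.9 fx -8.2 fy -0.6 fz 1.5 head 7.31 tilt [-0.05  0.41] w 0.418
210 .....................###........
211 ....................####........
212 .................#######........
213 .............###########........
214 ............#######.............
215 ............#...................
220 ................###.............
221 ................##..............
222 ...............###..............
223 ...............##...............
224 ..............###...............
225 ..............##................
226 ..............##................
227 .............##.................
228 .............##.................
229 ............###.................
230 ............##..................
diff 25.850931677018632
```

The flap has swung shut. The brass line now runs from (220,230) to (225,220), at its original slant and clear of the block. Peak push was 8.2 N. I'll ease back about 5 mm so the block settles on the flap, then open and lift.

Request:
jog_arm:
  rows:
    - [0,0,0.001,0,0,0,0]
    - [0,0,0.002,0,0,0,0]
    - [0,0,0.003,0,0,0,0]
    - [0,0,0.004,0,0,0,0]
    - [0,0,0.005,0,0,0,0]
    - [0,0,0.005,0,0,0,0]

```text
time: 15.3
tool_pos: [0.6138, 0.1926, 0.002]
tcp_rot: [2.148, 0.138, -2.164]
wrist_force: [-4.7, -2.0, -0.1]
width: 0.414
```

```bash
python3 f.py t7
```

```text
t 15.3 hx 41.3 hy 0.3 z 2.0 fx -5.0 fy -1.4 fz -0.1 head 7.31 tilt [-0.05  0.42] w 0.414
211 .......................#........
212 ......................##........
213 ....................#.##........
214 ...................######.......
215 .............##.#########.......
216 ............#######.............
219 .................#..............
220 ................###.............
221 ................##..............
222 ...............###..............
223 ...............##...............
224 ..............###...............
225 ..............##................
226 ..............##................
227 .............##.................
228 .............##.................
229 ............###.................
230 ............##..................
231 ...........###..................
232 ...........##...................
233 ..........###...................
234 ..........#.....................
diff 30.476190476190474
```

Request:
jog_arm:
  rows:
    - [0,0,0.001,0,0,0,44]
    - [0,0,0.001,0,0,0,48]
    - [0,0,0.001,0,0,0,55]
    - [0,0,0.001,0,0,0,60]
    - [0,0,0.001,0,0,0,60]
    - [0,0,0.001,0,0,0,60]
    - [-0.01,0,0.001,0,0,0,60]
    - [-0.03,0,0.001,0,0,0,60]
    - [-0.06,0,0.001,0,0,0,60]
    - [-0.1,0,0.001,0,0,0,60]
    - [-0.14,0,0.001,0,0,0,60]
    - [-0.18,0,0.02,0,0,0,60]
    - [-0.18,0.04,0.06,0,0,0,60]
    - [-0.18,0.08,0.1,0,0,0,60]
    - [-0.18,0.12,0.12,0,0,0,60]
    - [-0.18,0.16,0.14,0,0,0,60]
    - [-0.18,0.2,0.14,0,0,0,60]
    - [-0.18,0.24,0.14,0,0,0,60]
    - [-0.18,0.24,0.14,0,0,0,60]

```text
time: 17.25
tool_pos: [0.5073, -0.0675, 0.1841]
tcp_rot: [2.151, 0.131, -2.163]
wrist_force: [-0.2, 0.2, -0.0]
width: 0.603
```

```bash
python3 - <<'E'
from h import *
st()
a=imaging.read_camera('top'); cv2.imwrite('pics/t8.png',a); s=imaging.read_camera('scene')
x=np.zeros((600,780,3),np.uint8); x[:,:380]=cv2.resize(a[165:285,190:266],(380,600),interpolation=cv2.INTER_CUBIC); x[:300,380:]=cv2.resize(a,(400,300)); x[300:,380:]=cv2.resize(s[180:267,290:406],(400,300),interpolation=cv2.INTER_CUBIC)
cv2.imwrite('pics/v8.png',x)
E
```

```text
t 17.25 hx -97.7 hy -244.0 z 184.1 fx -0.2 fy 0.2 fz -0.0 head 7.04 tilt [0.09 0.32] w 0.603
```

View pics/v8.png

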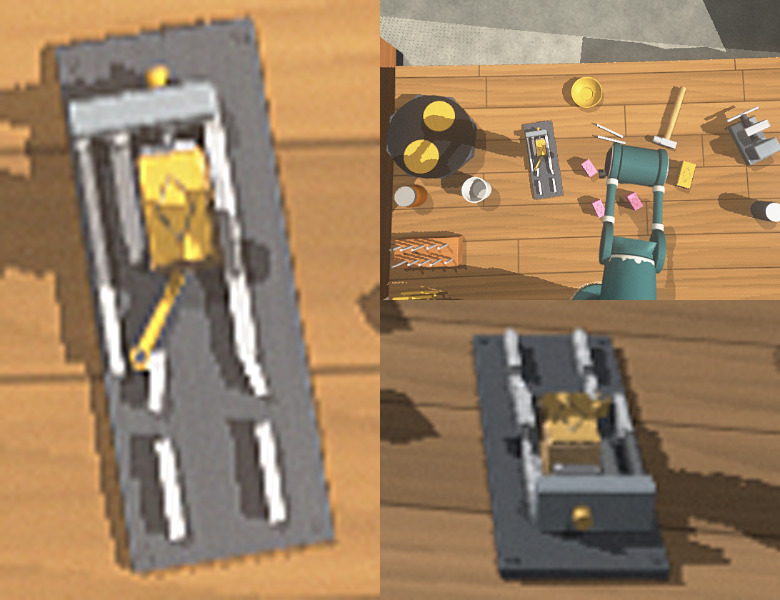

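The final view shows the block at (175,205) in the crop, brass up, in line with the lane. It rests between the shut flap (tip at about (183,275)) and the stop plate (about (180,145)). The gripper is clear, and what I can see of the other things hasn't moved. I'll hand in.

```bash
python3 -c "from h import *; print(finish_job())"
```

```text
the job is handed in; nothing more can be done
None
```

The block is loaded and the job is handed in at about 17 s of the 64 s allowed. I gripped the wood and brass block, laid it flat in the entry and pushed it through the flap against the stop. The flap snapped shut with the block's centre at holder x ≈ 46.6 mm. I then eased back about 5 mm, let go and moved the arm clear.

**Last checks:**
- The final picture shows the block brass up and in line with the lane, between the shut flap and the stop plate. I took it just after letting go; I did not look again after handing in.
- The highest reading along the lane was 8.2 N, against the 14 N ramming limit. I read it only at the end of each short move.
- Nothing looked disturbed in the final top view, but the arm hid the puck and part of the long block was cut off, so I could not check those fully.

**What disagreed:**
- **First grasp:** it closed on nothing. The fingertips were about 27 mm short of the reported TCP, seen in both the wrist and scene views. I gripped again, about 30 mm lower in two steps; the block had not moved.
- **Unit shift:** the camera put the flap-and-stop unit about 2 mm nearer than mid-range, so I expected the snap near x = 48 mm. It came by 46.6 mm, so the unit was nearer by up to about 3 mm.

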